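# Fit the guard hinge leaf on the peg press and hold it for the pin

### The arm

A 7-joint arm with a two-finger parallel gripper is mounted at the origin on the work surface. World frame = base frame: x ahead of the robot, y to its left, z up, the work surface at z = 0. Lengths are in m, angles in rad, forces in N, time in s.
With the tool pointing down it reaches from about 0.4 to 0.85 m from the base axis. Payload 6.9 kg.
Tool frame: the origin (TCP) lies between the finger pads; the fingertips stand 19 mm ahead of it and the grasp point (between the pads) is the TCP (bot.tcp_to_tips is the distance from the TCP to the fingertips, in m); z points along the fingers, y is the line along which they close (so a half turn about z gives the same grasp; the last joint's range is limited). The gripper opens to 85 mm and grips with 20 to 120 N. Pads are 22 mm wide; open, the fingers measure 114 mm over their backs; the gripper's body (76 mm by 85 mm) begins 54 mm behind the grasp point. The pads swing forward as they close: fully open they stand 13 mm farther back than shut.
Start: joints at [1.214, 0.507, -0.238, 1.5, 0.126, 1.149, -0.155], TCP at [0.278, -0.56, 0.25] pointing down, gripper open.
Joint ranges: [-3.08, 3.08], [-0.24, 2.05], [-1.43, 1.35], [0, 2.5], [-1.52, 4.66], [0.17, 1.96], [-2.89, 2.89]. Speed limits (rad/s): [2.39, 2.39, 3.14, 3.14, 3.14, 3.14, 3.14].

### API

Orientations are given as a 3x3 rotation matrix whose columns are the frame's x, y, z axes.
In Python, from bench import telemetry, optics, job, bot gives the robot as it stands. The module is installed in compiled form; this text tells all that it offers.
- The arm moves only by the shell command python3 -m inch [OPENING] [FORCE], which reads ROWS from standard input. ROWS is a JSON list of rows, 1 to 5 of them, each of 6 numbers: dx, dy, dz in m, then a rotation vector rx, ry, rz in rad; each row shifts and turns the commanded pose from where the row before left it, along the tool's axes as they then stand; what a row does not reach is not made up. A row lasts 1/8 s, in which the tool goes at most 0.0625 m and 0.188 rad, less where a joint would pass 70% of its speed; a pose out of reach is approached as far as the arm can. OPENING is the finger opening in m, set as the command begins (- or left out keeps the last). The fingers move at their own pace and stop on an object; FORCE is the grip in N (left out, the last holds). Time passes only in rows, so rows that do not move let the fingers close. It prints the time, the measured TCP pose, the force, the opening and the grip force at its end. Input that does not fit is refused with a message, and nothing moves.
- telemetry.observe(): the state, without advancing time (a new reading comes with each control period).
- optics.snapshot(name): name is "scene" or "top" or "wrist"; returns the picture (480x640x3 uint8, red, green, blue); there is no depth.
- optics.get_calibration(name): a dict with "fx", "fy", "cx", "cy" (pixels), "rvec" (rotation vector, rad) and "tvec" (3), from world to camera coordinates, as OpenCV has them. Camera axes: x right, y down, z forward; pixel columns grow to the right and rows downward; lengths in m; the calibration is good to about 2 mm. A picture is of the moment at which its call begins: read the wrist's pose just before it. get_calibration takes no time and is no camera call; for the wrist camera it gives the pose at the moment of the call.
- job.hand_in(): hands the job in; it is judged then, once.
The state is a dict: "clock": time; "joint_positions": joint angles; "qvel": joint speeds; "joint_efforts": joint torques, N m; "position": TCP position; "eef_rot": TCP orientation; "ft_force": force on the tool from outside, world axes, zero at the start; "torque": the same for the moment, N m; "opening": finger opening in m; "finger_force": force on a finger pad.
Only numpy, scipy, OpenCV 4.12 (cv2) and the standard library are available. Lean on these libraries where they do the work, as an engineer would, in place of code of your own. Each camera call takes 0.05 s, during which the arm holds its last target. There are 200 camera calls.

### The job

First swing the press lever round to the red mark at 120 degrees, out of the way of the hinge, and leave it there. Then pick up the loose brass guard leaf from the cutting board by its black tab, bring it level in front of the press and put its barrel between the two fixed hinge barrels so that the holes line up for the pin. Finish holding it there in the gripper, still and without letting go, and leave the tray, its pegs and the caliper alone.

Things in the scene. Friction and masses are not known exactly. Their poses are not given: they have to be found in the camera images.
- press: Aluminium peg press, bolted down. Origin on the bench; at yaw 0 x points away from the robot, y left. In its frame (mm): base plate x -90 to 100, y -140 to 140, 20 high; lever housing with white dial x -40 to 80, y -15 to 125, top 78; grey jamb block with the fixed brass leaf x -62 to 58, y -130 to -10, top 54, with a crosshead over it at x 35 to 57, top 115. Hinge on its front (-x).
- fixed_axis (a point): Middle of the fixed hinge axis, at (-75,-70,50) mm in the press frame, with its axes; hinge axis along y. Two fixed barrels (22 mm outside, 12 mm hole, 25 long) leave a 38 mm gap centred here, open from above and front (-x). The jamb face closes the gap 13 mm behind (+x) the axis, so a barrel touching it is 2 mm too far back. Nothing supports the leaf; free for 30 mm below.
- lever_pivot (a point): A point on the lever's upright pivot axis, 118 mm above the bench, at (20, 45, 118) mm in the press frame, at the height of lever_knob. The axis is vertical.
- lever_knob (a point): Grip point on the lever's upright round black handle: 22 mm across, standing 90 to 133 mm above the bench; this point is on its centre line at 118 mm, 130 mm from the pivot axis. The flat steel arm, 14 mm wide, runs below it, its top 93 mm above the bench.
- lever (a joint): Lever angle, rad. 0: arm points to the press's -y; grows clockwise seen from above, arm along (-sin a, -cos a) in the press's x, y; 1.571 points to its -x, 2.094 is 120 degrees, the long red mark on the dial (short black ticks at 30, 60, 90). Range 0 to 2.6; starts between 0.45 and 1.0, over the hinge gap. Stays where left; friction 0.15 N m, about 1.2 N at the handle.
- board: Dark hardwood cutting board, 130 (x) x 160 (y) x 20 mm thick, fixed on the bench at a changing place and yaw; origin at the centre of its underside. The loose leaf lies flat on it.
- leaf: Loose brass guard leaf, 0.1 to 0.2 kg, flat on the board. Origin on its underside below the tab's middle, near its centre of mass; x to its barrel, z up. Plate x -46 to 29, 70 wide, 6 thick (mm). Black upright tab 36 long (x), 10 thick (y), 6 to 56 above the underside: grip across the 10. Barrel 22 mm outside, 12 mm hole, 30 long along y. When fitted its axes point as the press's.
- leaf_axis (a point): Centre of the loose leaf's barrel hole, at (45, 0, 11) mm in the leaf frame, with the leaf's axes; the hole runs along y. It must be brought to fixed_axis.
- tray: Translucent green plastic peg tray, 110 x 160 x 30 mm, loose, origin at the centre of its underside. Bystander, leave alone.
- peg_a: A rosewood charango peg, 68 mm long, 22 mm wide, 12 mm high, lying in the tray. Bystander.
- peg_b: The second rosewood peg, the same, lying in the tray. Bystander.
- caliper: Chrome digital caliper, 230 mm long, 12 mm high, lying on the bench in front of the press, origin at the middle of its beam's underside, x along the beam. Bystander, leave alone.
Not all that is in view belongs to the job. Several things have the shape of the leaf; the one meant has the colours described above.

How it is judged:
By the outcome, as a careful person would: the job done as asked, in the order asked, and still so for the second after the job is handed in, while the arm keeps its last pose, push and grip.
It also fails if it takes over 61 s, if anything falls off the work surface, if the arm or the gripper's body presses on something with over 40 N, if the wrist force passes 120 N, or if a joint passes its speed limit or range.

## Working session

There is one attempt and no reset: what is moved stays moved. The work goes in short steps, Python scripts to look and compute and a shell command to move; the robot and the scene stay as the last step left them, time stands still between calls to the robot, and variables do not carry over. Pictures are saved under pics/ and viewed, at most 10 in all, crops included, and the job is handed in when it is done.

```bash
mkdir -p pics; cat > h.py <<'E'
import numpy as np, cv2
from bench import telemetry, optics, job, bot
def shot(n,f):
    im=optics.snapshot(n); cv2.imwrite('pics/'+f,im[:,:,::-1]); return im
def cal(n):
    c=optics.get_calibration(n); K=np.array([[c['fx'],0,c['cx']],[0,c['fy'],c['cy']],[0,0,1.]])
    return K,cv2.Rodrigues(np.array(c['rvec'],float))[0],np.array(c['tvec'],float).ravel()
def ray(n,u,v,z,c=None):
    K,R,t=c or cal(n); d=R.T@np.linalg.solve(K,[u,v,1]); o=-R.T@t
    return o+d*(z-o[2])/d[2]
def proj(n,P,c=None):
    K,R,t=c or cal(n); p=(K@(R@np.atleast_2d(P).T+t[:,None])).T; return p[:,:2]/p[:,2:]
E
python3 - <<'E'
from h import *
for n in('top','scene'):
    shot(n,n+'0.png'); K,R,t=cal(n); print(n,K[0,0],-R.T@t,R[2])
s=telemetry.observe(); print(s['clock'],s['position'],s['eef_rot'],s['opening'])
E
```

```text
top 591.3943462058566 [ 0.36623277 -0.1236859   1.39138281] [ 0.13038011  0.01394181 -0.99136605]
scene 549.0094127654786 [ 1.25106312 -0.4624663   0.74184979] [-0.68970009  0.36994628 -0.62245766]
0.1 [ 0.27821834 -0.55919865  0.24951286] [[ 8.95244378e-01  4.45574869e-01 -7.34175181e-04]
 [ 4.45575473e-01 -8.95243257e-01  1.41730719e-03]
 [-2.57489154e-05 -1.59596674e-03 -9.99998726e-01]] 0.0851857569926766
```

View pics/top0.png

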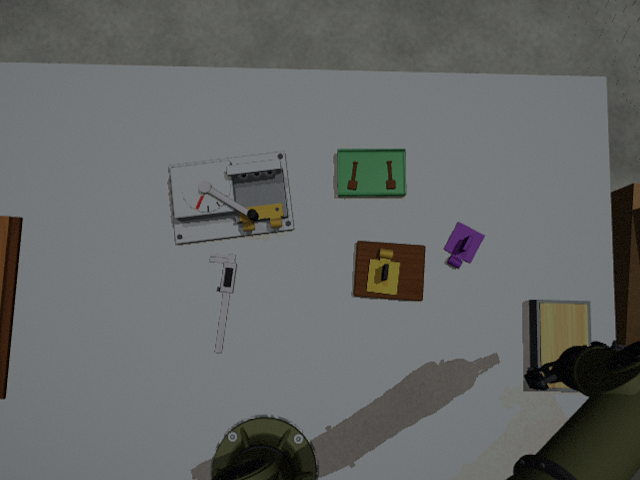

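View pics/scene0.png

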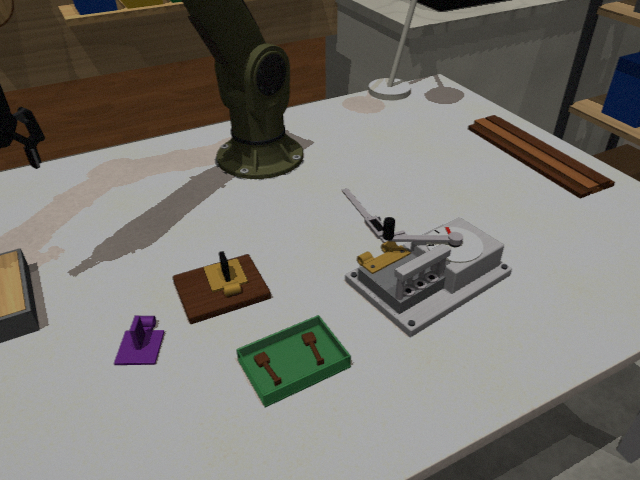

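```bash
python3 - <<'E'
import cv2,numpy as np
a=cv2.imread('pics/top0.png');b=cv2.imread('pics/scene0.png')
cv2.imwrite('pics/c1.png',cv2.resize(a[145:250,160:300],None,fx=5.5,fy=5.5,interpolation=cv2.INTER_CUBIC))
l=cv2.resize(a[232:308,345:433],None,fx=4.5,fy=4.5,interpolation=cv2.INTER_CUBIC)
r=cv2.resize(b[245:325,168:278],None,fx=3.6,fy=3.6,interpolation=cv2.INTER_CUBIC)
h=max(l.shape[0],r.shape[0]);o=np.zeros((h,l.shape[1]+r.shape[1],3),np.uint8);o[:l.shape[0],:l.shape[1]]=l;o[:r.shape[0],l.shape[1]:]=r
cv2.imwrite('pics/c2.png',o);print(l.shape,r.shape)
E
```

```text
(342, 396, 3) (288, 396, 3)
```

View pics/c1.png

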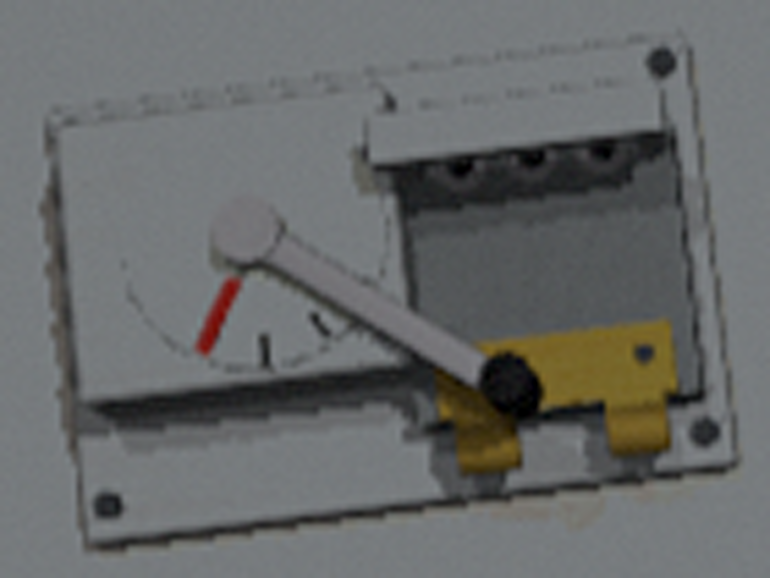

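View pics/c2.png

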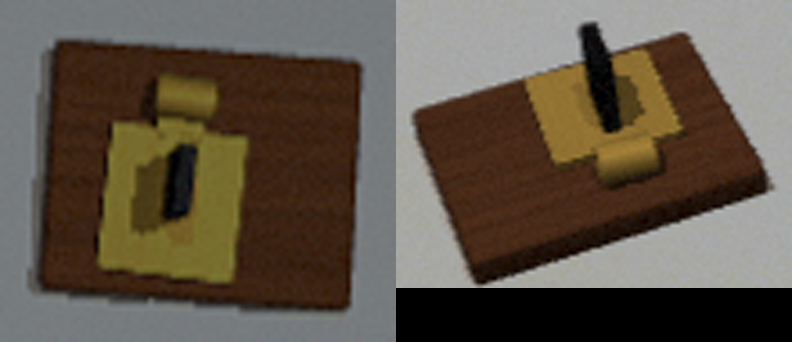

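```bash
cat > fit.py <<'E'
from h import *
from scipy.optimize import least_squares
def T(p,P):
    c,s=np.cos(p[2]),np.sin(p[2]); P=np.array(P,float)/1000
    return np.c_[p[0]+c*P[:,0]-s*P[:,1],p[1]+s*P[:,0]+c*P[:,1],P[:,2]]
def fit(obs,p0): # obs: list of (cam/cal name, cal, pts, pix)
    f=lambda p:np.concatenate([(proj(n,T(p,P),c)-np.array(q,float)).ravel() for n,c,P,q in obs])
    r=least_squares(f,p0,loss='soft_l1'); print('pose',r.x.round(4),'deg',np.degrees(r.x[2]).round(2)); print(f(r.x).reshape(-1,2).round(1).tolist()); return r.x
E
python3 - <<'E'
from fit import *
u1=lambda L:[((x+.5)/5.5-.5+160,(y+.5)/5.5-.5+145) for x,y in L]
u2=lambda L:[((x+.5)/4.5-.5+345,(y+.5)/4.5-.5+232) for x,y in L]
u3=lambda L:[((x+.5)/3.6-.5+58,(y+.5)/3.6-.5+245) for x,y in L]
ct,cs=cal('top'),cal('scene')
P=fit([('top',ct,[(100,-140,20),(-90,-140,20),(-90,140,20),(-40,125,78),(80,125,78),(-75,-70,58)],u1([(688,40),(735,465),(88,545),(80,403),(52,125),(564,432)]))],[.7,.1,0.1])
L=fit([('top',ct,[(29,35,26),(29,-35,26),(-46,-35,26),(-46,35,26),(45,0,42)],u2([(112,122),(247,138),(234,283),(100,268),(187,93)])),
 ('scene',cs,[(29,35,26),(29,-35,26),(-46,-35,26),(-46,35,26)],u3([(682,130),(553,165),(527,75),(640,50)]))],[.5,-.2,0])
k=ray('top',*u1([(510,383)])[0],.133,ct);print('knob',k)
pv=T(P,[(20,45,118)])[0]; d=k-pv; 
a=[-np.sin(P[2]),0]
v=np.array([[np.cos(P[2]),np.sin(P[2])],[-np.sin(P[2]),np.cos(P[2])]])@d[:2]
ang=np.arctan2(-v[0],-v[1]);print('pivot',pv,'r',np.hypot(*v),'a',ang)
for t in np.linspace(ang,2.094,6): print(round(t,3),T(P,[(20-130*np.sin(t),45-130*np.cos(t),118)])[0].round(4))
print('fixed',T(P,[(-75,-70,50)]))
E
```

```text
pose [0.6149 0.1025 0.152 ] deg 8.71
[[0.3, -1.1], [1.0, 0.0], [-0.3, 0.1], [-0.6, 0.4], [-0.2, -0.7], [0.0, 1.1]]
pose [ 0.4507 -0.2594 -0.088 ] deg -5.04
[[0.4, -0.1], [0.6, -0.1], [0.2, 0.1], [-0.4, -0.2], [0.2, 0.6], [0.3, -0.2], [0.5, -0.1], [-1.4, 1.1], [1.3, -0.8]]
knob [0.56208885 0.03596839 0.133     ]
pivot [0.62781724 0.15004715 0.118     ] r 0.13165934907755042 a 0.6747150266764058
0.675 [0.5629 0.0374 0.118 ]
0.959 [0.534  0.0601 0.118 ]
1.242 [0.5125 0.09   0.118 ]
1.526 [0.5003 0.1247 0.118 ]
1.81 [0.4983 0.1614 0.118 ]
2.094 [0.5067 0.1972 0.118 ]
fixed [[0.55132589 0.02198828 0.05      ]]
```

```bash
cat > to.py <<'E'
import sys
from h import *
from scipy.spatial.transform import Rotation as Ro
x,y,z,a=map(float,sys.argv[1:5]); s=telemetry.observe(); R=np.array(s['eef_rot'])
c,n=np.cos(np.radians(a)),np.sin(np.radians(a))
Y=np.array([c,n,0]);Z=np.array([0,0,-1.]);G=np.c_[np.cross(Y,Z),Y,Z]
print('d',(R.T@(np.array([x,y,z])-s['position'])).round(4),'rot',Ro.from_matrix(R.T@G).as_rotvec().round(4),'clock',s['clock'],'pos',np.round(s['position'],4),'F',np.round(s['ft_force'],1))
E
python3 to.py .563 .037 .22 -30
```

```text
d [ 0.5206 -0.4068  0.0301] rot [-1.600e-03 -4.000e-04 -5.854e-01] clock 0.1 pos [ 0.2782 -0.5592  0.2495] F [-0.1 -0.4 -0.8]
```

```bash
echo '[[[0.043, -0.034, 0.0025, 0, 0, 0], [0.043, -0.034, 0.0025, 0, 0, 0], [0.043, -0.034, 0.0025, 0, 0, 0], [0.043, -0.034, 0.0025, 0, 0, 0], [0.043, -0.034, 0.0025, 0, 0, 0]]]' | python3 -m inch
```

```text
refused: ROWS must be a list of rows, each a list of 6 numbers. Nothing was moved.
```

Nothing moved. I misread the format; it is a list of rows, each a list of 6 numbers. Resending.

```bash
echo '[[0.043, -0.034, 0.0025, 0, 0, 0], [0.043, -0.034, 0.0025, 0, 0, 0], [0.043, -0.034, 0.0025, 0, 0, 0], [0.043, -0.034, 0.0025, 0, 0, 0], [0.043, -0.034, 0.0025, 0, 0, 0]]' | python3 -m inch && echo '[[0.043, -0.034, 0.0025, 0, 0, 0], [0.043, -0.034, 0.0025, 0, 0, 0], [0.043, -0.034, 0.0025, 0, 0, 0], [0.043, -0.034, 0.0025, 0, 0, 0], [0.043, -0.034, 0.0025, 0, 0, 0]]' | python3 -m inch && echo '[[0.043, -0.034, 0.0025, 0, 0, 0], [0.043, -0.034, 0.0025, 0, 0, 0]]' | python3 -m inch && echo '[[0, 0, 0, 0, 0, -0.15], [0, 0, 0, 0, 0, -0.15], [0, 0, 0, 0, 0, -0.15], [0, 0, 0, 0, 0, -0.135], [0, 0, 0, 0, 0, 0]]' | python3 -m inch; python3 to.py .563 .037 .22 -30; python3 - <<'E'
from h import *
im=shot('wrist','w1.png'); K,R,t=cal('wrist'); np.savez('w1.npz',K=K,R=R,t=t); print(-R.T@t,R[2],K)
E
```

```text
clock: 0.72
position: [0.3956, -0.3098, 0.2375]
eef_rot: [[0.895, 0.445, -0.0], [0.445, -0.895, 0.0], [-0.0, -0.0, -1.0]]
ft_force: [1.5, -0.7, -0.2]
opening: 0.0854
finger_force: 0.0
clock: 1.35
position: [0.5123, -0.062, 0.225]
eef_rot: [[0.895, 0.445, -0.0], [0.445, -0.895, -0.0], [-0.0, -0.0, -1.0]]
ft_force: [0.5, -1.1, -0.3]
opening: 0.0855
finger_force: 0.0
clock: 1.6
position: [0.559, 0.0371, 0.22]
eef_rot: [[0.895, 0.445, -0.0], [0.445, -0.895, -0.0], [-0.001, 0.0, -1.0]]
ft_force: [0.5, -0.1, -0.9]
opening: 0.0853
finger_force: 0.0
clock: 2.22
position: [0.5584, 0.0354, 0.2199]
eef_rot: [[0.501, 0.865, -0.001], [0.865, -0.501, 0.0], [-0.0, -0.001, -1.0]]
ft_force: [0.2, 1.2, 0.1]
opening: 0.0854
finger_force: 0.0
d [ 0.0037  0.0032 -0.0001] rot [-0.0009  0.0003 -0.0015] clock 2.225 pos [0.5584 0.0354 0.2199] F [0.2 1.2 0.1]
[0.59460819 0.09795969 0.34344042] [-0.14276514 -0.24353929 -0.95932619] [[419.12607566   0.         310.62727905]
 [  0.         419.12607566 242.08411065]
 [  0.           0.           1.        ]]
```

View pics/w1.png

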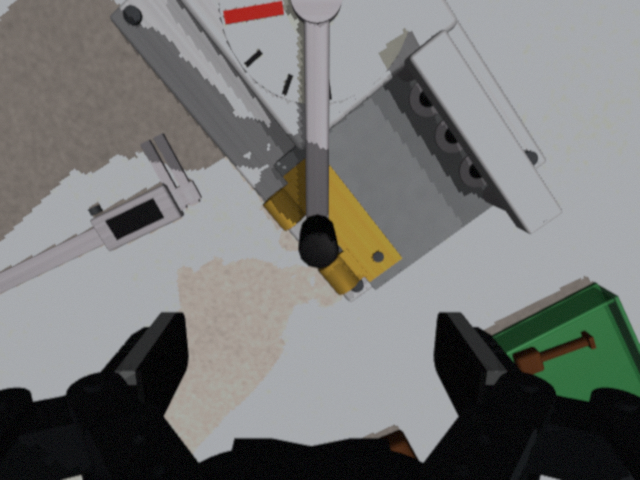

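```bash
python3 - <<'E'
from h import *
d=np.load('w1.npz');c=(d['K'],d['R'],d['t'])
print(ray('',318,245,.133,c), ray('',318,231,.133,c),proj('',[[.563,.0374,.133],[.563,.0374,.09]],c))
E
python3 to.py .563 .037 .118 -30
```

```text
[0.56582741 0.04121127 0.133     ] [0.56962239 0.0477897  0.133     ] [[316.96774749 253.55835129]
 [316.01148074 232.3648106 ]]
d [0.0037 0.0032 0.102 ] rot [-0.0007  0.0002 -0.0036] clock 2.275 pos [0.5585 0.0354 0.22  ] F [0.5 0.7 0.7]
```

```bash
echo '[[0.005, 0.003, 0, 0, 0, 0], [0, 0, 0.05, 0, 0, 0], [0, 0, 0.04, 0, 0, 0], [0, 0, 0.012, 0, 0, 0], [0, 0, 0, 0, 0, 0]]' | python3 -m inch && echo '[[0, 0, 0, 0, 0, 0], [0, 0, 0, 0, 0, 0], [0, 0, 0, 0, 0, 0], [0, 0, 0, 0, 0, 0], [0, 0, 0, 0, 0, 0]]' | python3 -m inch 0.018 25; python3 to.py .564 .0385 .118 -30
```

```text
clock: 2.9
position: [0.564, 0.0388, 0.1183]
eef_rot: [[0.501, 0.866, -0.001], [0.866, -0.501, 0.0], [-0.0, -0.001, -1.0]]
ft_force: [1.3, -0.2, 0.4]
opening: 0.0855
finger_force: 0.0
clock: 3.52
position: [0.564, 0.0384, 0.1189]
eef_rot: [[0.501, 0.866, 0.001], [0.866, -0.501, -0.0], [0.0, 0.001, -1.0]]
ft_force: [-1.6, -1.0, 6.2]
opening: 0.0213
finger_force: 26.1
d [ 0.0001 -0.      0.0009] rot [ 0.0008 -0.0003 -0.0006] clock 3.525 pos [0.564  0.0384 0.1189] F [-1.6 -1.   6.2]
```

```bash
echo '[[0.0013, -0.0184, 0, 0, 0, 0.142], [0.0013, -0.0184, 0, 0, 0, 0.142], [0.0013, -0.0184, 0, 0, 0, 0.142], [0.0013, -0.0184, 0, 0, 0, 0.142], [0.0013, -0.0184, 0, 0, 0, 0.142]]' | python3 -m inch && python3 - <<'E'
from h import *
p=np.array([[.564,.0384],telemetry.observe()['position'][:2]])
d=p-[.6278,.1500]; print(p[1],np.hypot(*d.T))
Y=.152
for v in d:
    w=np.array([[np.cos(Y),np.sin(Y)],[-np.sin(Y),np.cos(Y)]])@v; print(np.arctan2(-w[0],-w[1]))
E
```

```text
clock: 4.15
position: [0.5061, 0.1081, 0.1189]
eef_rot: [[0.946, 0.326, 0.001], [0.326, -0.946, -0.0], [0.001, 0.001, -1.0]]
ft_force: [2.4, -1.1, 3.1]
opening: 0.0215
finger_force: 26.1
[0.50609109 0.10810005] [0.1285496  0.12871933]
0.6713390899291918
1.391240976831914
```

```bash
echo '[[0.0013, -0.0182, 0, 0, 0, 0.14], [0.0013, -0.0182, 0, 0, 0, 0.14], [0.0013, -0.0182, 0, 0, 0, 0.14], [0.0013, -0.0182, 0, 0, 0, 0.14], [0.0013, -0.0182, 0, 0, 0, 0.14]]' | python3 -m inch && echo '[[0, 0, 0, 0, 0, 0], [0, 0, 0, 0, 0, 0]]' | python3 -m inch && python3 - <<'E'
from h import *
p=np.array([telemetry.observe()['position'][:2]])
d=p-[.6278,.1500]; print(p,np.hypot(*d.T))
Y=.152
for v in d:
    w=np.array([[np.cos(Y),np.sin(Y)],[-np.sin(Y),np.cos(Y)]])@v; print(np.arctan2(-w[0],-w[1]))
im=shot('top','t2.png')
cv2.imwrite('pics/t2c.png',cv2.resize(im[140:250,160:300,::-1],None,fx=5.4,fy=5.4,interpolation=cv2.INTER_CUBIC))
E
```

```text
clock: 4.78
position: [0.5075, 0.1978, 0.1189]
eef_rot: [[0.933, -0.36, 0.001], [-0.36, -0.933, -0.0], [0.001, -0.0, -1.0]]
ft_force: [0.7, -2.1, 4.1]
opening: 0.0214
finger_force: 26.1
clock: 5.03
position: [0.5075, 0.198, 0.1189]
eef_rot: [[0.936, -0.352, 0.001], [-0.352, -0.936, 0.001], [0.001, -0.001, -1.0]]
ft_force: [-0.2, 1.7, 6.1]
opening: 0.0214
finger_force: 26.3
[[0.50745264 0.19802387]] [0.12957538]
2.102478136980576
```

```bash
echo '[[0, 0, 0, 0, 0, 0], [0, 0, 0, 0, 0, 0], [0, 0, 0, 0, 0, 0], [0, 0, 0, 0, 0, 0]]' | python3 -m inch 0.085 && echo '[[0, 0, -0.03, 0, 0, 0], [0, 0, -0.05, 0, 0, 0], [0, 0, -0.05, 0, 0, 0], [0, 0, 0, 0, 0, -0.17], [0, 0, 0, 0, 0, -0.17]]' | python3 -m inch && echo '[[0, 0, 0, 0, 0, -0.17], [0, 0, 0, 0, 0, 0]]' | python3 -m inch && python3 to.py .475 .01 .25 -81.3
```

```text
clock: 5.58
position: [0.5073, 0.1973, 0.1182]
eef_rot: [[0.935, -0.355, -0.0], [-0.355, -0.935, -0.0], [-0.0, 0.0, -1.0]]
ft_force: [-0.6, -0.5, 0.1]
opening: 0.0849
finger_force: 0.0
clock: 6.2
position: [0.5074, 0.1976, 0.2491]
eef_rot: [[1.0, -0.017, 0.001], [-0.017, -1.0, 0.0], [0.001, -0.0, -1.0]]
ft_force: [0.5, 0.1, -0.0]
opening: 0.0852
finger_force: 0.0
clock: 6.45
position: [0.5073, 0.1973, 0.2482]
eef_rot: [[0.989, 0.145, -0.0], [0.145, -0.989, 0.0], [-0.0, -0.0, -1.0]]
ft_force: [-0.0, 0.2, -0.0]
opening: 0.0849
finger_force: 0.0
d [-0.0591  0.1806 -0.0018] rot [-0.0001  0.0003 -0.0062] clock 6.45 pos [0.5073 0.1973 0.2482] F [-0.   0.2 -0. ]
```

```bash
echo '[[-0.015, 0.045, 0, 0, 0, 0], [-0.015, 0.045, 0, 0, 0, 0], [-0.015, 0.045, 0, 0, 0, 0], [-0.014, 0.045, 0, 0, 0, 0], [0, 0, 0, 0, 0, 0]]' | python3 -m inch >/dev/null; python3 to.py .475 .01 .25 -81.3; python3 - <<'E'
from h import *
K,R,t=cal('wrist');im=shot('wrist','w2.png'); np.savez('w2.npz',K=K,R=R,t=t)
c=(K,R,t)
from fit import T
P=[.6149,.1025,.152]
pts=[(-75,-51,50),(-75,-89,50),(-75,-26,50),(-75,-114,50),(-75,-70,50),(-62,-130,54),(-62,-10,54)]
uv=proj('',T(P,pts),c);print(uv.round(1))
u,v=map(int,uv[4]); x0,y0=max(0,u-130),max(0,v-100)
cv2.imwrite('pics/w2c.png',cv2.resize(im[y0:y0+190,x0:x0+260,::-1],None,fx=3,fy=3,interpolation=cv2.INTER_CUBIC));print(x0,y0)
E
```

```text
d [ 0.0008 -0.0032 -0.0017] rot [ 0.0017  0.0006 -0.0157] clock 7.075 pos [0.4746 0.0067 0.2484] F [ 0.   1.5 -0.3]
[[278.5 110.2]
 [330.4 109.3]
 [244.4 110.8]
 [364.6 108.7]
 [304.5 109.7]
 [388.1  89. ]
 [220.1  92.1]]
174 9
```

View pics/w2c.png

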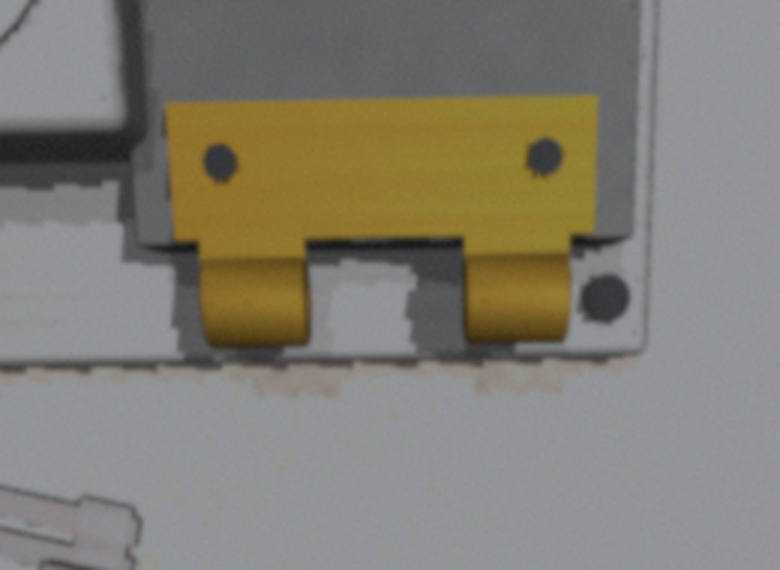

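```bash
cat > hinge.py <<'E'
from fit import *
th=np.linspace(0,2*np.pi,73)
def cyl(y0,y1): return [(-75+11*np.cos(a),y,50+11*np.sin(a)) for y in(y0,y1) for a in th]
d=np.load('w2.npz');c=(d['K'],d['R'],d['t'])
uv=lambda x,y:((x+.5)/3-.5+174,(y+.5)/3-.5+9)
def f(p,m=0):
    r=[]
    for (y0,y1),(a,b,v) in (((-51,-26),(203,310,346)),((-114,-89),(464,571,342))):
        q=proj('',T(p,cyl(y0,y1)),c); r+=[q[:,0].min()-uv(a,0)[0],q[:,0].max()-uv(b,0)[0],q[:,1].max()-uv(0,v)[1]]
    for P,g in (((-62,-10,54),(138,243)),((-62,-130,54),(632,237)),((-90,-140,20),(645,350))):
        r+=list(proj('',T(p,[P]),c)[0]-uv(*g))
    return np.array(r)
s=least_squares(f,[.6149,.1025,.152],loss='soft_l1',f_scale=.5).x
print(s,np.degrees(s[2]),f(s).round(2),T(s,[(-75,-70,50)]))
E
python3 hinge.py
```

```text
[0.61637812 0.10424669 0.14971635] 8.578115241093014 [-1.93  0.42  0.09 -0.82  0.23  0.12 -2.06 -0.09  1.48 -0.71  0.96  1.27] [[0.55265815 0.02384293 0.05      ]]
```

```bash
python3 to.py .40 -.2594 .22 -95
```

```text
d [-0.1117  0.2556  0.0285] rot [ 2.000e-04 -1.000e-04  2.268e-01] clock 7.125 pos [0.4751 0.0092 0.2484] F [ 1.2  0.2 -0.1]
```

```bash
echo '[[-0.022, 0.051, 0.0057, 0, 0, 0], [-0.022, 0.051, 0.0057, 0, 0, 0], [-0.022, 0.051, 0.0057, 0, 0, 0], [-0.022, 0.051, 0.0057, 0, 0, 0], [-0.022, 0.051, 0.0057, 0, 0, 0]]' | python3 -m inch >/dev/null; echo '[[0, 0, 0, 0, 0, 0.115], [0, 0, 0, 0, 0, 0.115], [0, 0, 0, 0, 0, 0]]' | python3 -m inch>/dev/null;  python3 to.py .4507 -.2594 .052 -95; python3 - <<'E'
from h import *
K,R,t=cal('wrist');im=shot('wrist','w3.png'); np.savez('w3.npz',K=K,R=R,t=t)
c=(K,R,t)
from fit import T
uv=proj('',T([.4507,-.2594,-.088],[(29,35,26),(29,-35,26),(-46,-35,26),(-46,35,26),(45,0,42),(18,0,76),(-18,0,76)]),c);print(uv.round(1))
u,v=map(int,uv[:5].mean(0)); x0,y0=max(0,u-130),max(0,v-95)
cv2.imwrite('pics/w3c.png',cv2.resize(im[y0:y0+190,x0:x0+260,::-1],None,fx=3,fy=3,interpolation=cv2.INTER_CUBIC));print(x0,y0)
E
```

```text
d [ 0.046  -0.0009  0.1677] rot [-0.0004 -0.0002  0.0046] clock 8.125 pos [ 0.4047 -0.2566  0.2197] F [ 0.5  0.6 -0.5]
[[262.  113.8]
 [358.7 114.3]
 [355.2 215.5]
 [264.8 215.2]
 [310.5  89.1]
 [310.2 131.8]
 [310.  189.9]]
180 54
```

View pics/w3c.png

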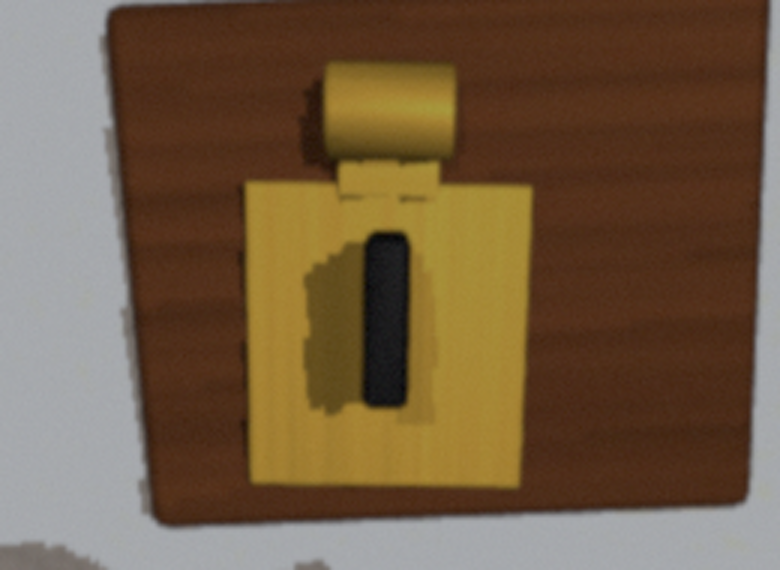

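```bash
python3 - <<'E'
from fit import *
d=np.load('w3.npz');c=(d['K'],d['R'],d['t'])
uv=lambda L:[((x+.5)/3-.5+180,(y+.5)/3-.5+54) for x,y in L]
L=fit([('',c,[(29,35,26),(29,-35,26),(-46,-35,26),(-46,35,26)],uv([(246,182),(531,186),(519,487),(252,484)]))],[.45,-.26,-.088])
E
python3 to.py .4503 -.2588 .052 -95.2
```

```text
pose [ 0.4503 -0.2583 -0.0958] deg -5.49
[[-0.8, -0.2], [0.9, -0.4], [0.7, 0.4], [-0.7, 0.4]]
d [ 0.0457 -0.0014  0.1677] rot [-0.0003 -0.0002  0.0104] clock 8.175 pos [ 0.4046 -0.2566  0.2197] F [ 0.3 -0.4 -0.5]
```

```bash
echo '[[0.0457, -0.0012, 0, 0, 0, 0.012], [0, 0, 0.06, 0, 0, 0], [0, 0, 0.06, 0, 0, 0], [0, 0, 0.035, 0, 0, 0], [0, 0, 0.0127, 0, 0, 0]]' | python3 -m inch && echo '[[0, 0, 0, 0, 0, 0], [0, 0, 0, 0, 0, 0]]' | python3 -m inch && python3 to.py .4505 -.2588 .052 -95.3
```

```text
clock: 8.8
position: [0.449, -0.2589, 0.0502]
eef_rot: [[0.996, -0.093, -0.003], [-0.093, -0.996, 0.002], [-0.003, -0.002, -1.0]]
ft_force: [0.5, 0.0, 0.1]
opening: 0.0852
finger_force: 0.0
clock: 9.05
position: [0.4504, -0.2606, 0.0535]
eef_rot: [[0.996, -0.095, 0.002], [-0.095, -0.996, -0.001], [0.002, 0.001, -1.0]]
ft_force: [-1.3, 0.0, -0.1]
opening: 0.0851
finger_force: 0.0
d [-0.0001 -0.0018  0.0015] rot [ 0.0009 -0.0024 -0.0023] clock 9.05 pos [ 0.4504 -0.2606  0.0535] F [-1.3  0.  -0.1]
```

```bash
echo '[[0, -0.0012, 0, 0, 0, 0], [0, 0, 0, 0, 0, 0], [0, 0, 0, 0, 0, 0], [0, 0, 0, 0, 0, 0], [0, 0, 0, 0, 0, 0]]' | python3 -m inch 0.005 70 && echo '[[0, 0, 0, 0, 0, 0], [0, 0, 0, 0, 0, 0], [0, 0, 0, 0, 0, 0]]' | python3 -m inch && python3 - <<'E'
from h import *
p=[telemetry.observe()['position']]
for i in range(3):
    shot('top','j.png'); p.append(telemetry.observe()['position'])
print(np.round(p,4)); print(telemetry.observe()['eef_rot'].round(4) if hasattr(telemetry.observe()['eef_rot'],'round') else telemetry.observe()['eef_rot'])
E
```

```text
clock: 9.68
position: [0.4496, -0.259, 0.0523]
eef_rot: [[0.995, -0.095, 0.0], [-0.095, -0.995, -0.0], [0.0, 0.0, -1.0]]
ft_force: [0.4, 0.1, 2.8]
opening: 0.0096
finger_force: 68.5
clock: 10.05
position: [0.4496, -0.2591, 0.0523]
eef_rot: [[0.995, -0.095, 0.0], [-0.095, -0.995, -0.0], [0.0, 0.0, -1.0]]
ft_force: [-0.8, 1.2, 5.5]
opening: 0.0089
finger_force: 68.6
[[ 0.4496 -0.2591  0.0523]
 [ 0.4496 -0.259   0.0523]
 [ 0.4496 -0.2591  0.0523]
 [ 0.4496 -0.2591  0.0523]]
[[ 9.955e-01 -9.510e-02  3.000e-04]
 [-9.510e-02 -9.955e-01 -1.000e-04]
 [ 3.000e-04  1.000e-04 -1.000e+00]]
```

```bash
echo '[[0, 0, -0.01, 0, 0, 0], [0, 0, -0.03, 0, 0, 0], [0, 0, -0.05, 0, 0, 0], [0, 0, -0.03, 0, 0, -0.12], [0, 0, 0, 0, 0, -0.125]]' | python3 -m inch && echo '[[0, 0, 0, 0, 0, 0]]' | python3 -m inch>/dev/null;  python3 to.py .467 .0101 .17 -81.4
```

```text
clock: 10.82
position: [0.4506, -0.2595, 0.175]
eef_rot: [[0.988, 0.153, 0.004], [0.153, -0.988, -0.002], [0.004, 0.003, -1.0]]
ft_force: [0.2, -0.5, -1.8]
opening: 0.0093
finger_force: 68.1
d [ 0.0574 -0.2635  0.0026] rot [ 0.0001 -0.0004 -0.0013] clock 10.95 pos [ 0.4493 -0.259   0.1726] F [-0.6  1.  -1.5]
```

```bash
echo '[[0.0096, -0.044, 0, 0, 0, 0], [0.0096, -0.044, 0, 0, 0, 0], [0.0096, -0.044, 0, 0, 0, 0], [0.0096, -0.044, 0, 0, 0, 0], [0.0096, -0.044, 0, 0, 0, 0]]' | python3 -m inch>/dev/null; echo '[[0.0096, -0.044, 0, 0, 0, 0], [0, 0, 0.03, 0, 0, 0], [0, 0, 0.03, 0, 0, 0], [0, 0, 0, 0, 0, 0], [0, 0, 0, 0, 0, 0]]' | python3 -m inch;  python3 to.py .5067 .0161 .0713 -81.4;  python3 - <<'E'
from h import *
K,R,t=cal('wrist');im=shot('wrist','w4.png'); np.savez('w4.npz',K=K,R=R,t=t)
c=(K,R,t); s=telemetry.observe(); p,Q=np.array(s['position']),np.array(s['eef_rot'])
print(proj('',[p+Q@[.0458,0,.0213],[.552,.0229,.05]],c))
u,v=proj('',[[.54,.02,.05]],c)[0].astype(int); x0,y0=max(0,u-130),max(0,v-95)
cv2.imwrite('pics/w4c.png',cv2.resize(im[y0:y0+190,x0:x0+260,::-1],None,fx=3,fy=3,interpolation=cv2.INTER_CUBIC));print(x0,y0)
E
```

```text
clock: 12.2
position: [0.4673, 0.0105, 0.1126]
eef_rot: [[0.989, 0.148, -0.0], [0.148, -0.989, -0.0], [-0.0, 0.0, -1.0]]
ft_force: [0.6, 0.2, -1.6]
opening: 0.0093
finger_force: 68.4
d [0.0398 0.0003 0.0413] rot [ 0.0001  0.     -0.0019] clock 12.2 pos [0.4673 0.0105 0.1126] F [ 0.6  0.2 -1.6]
[[312.51580346 195.76448608]
 [312.62849101  84.33481552]]
185 20
```

View pics/w4c.png

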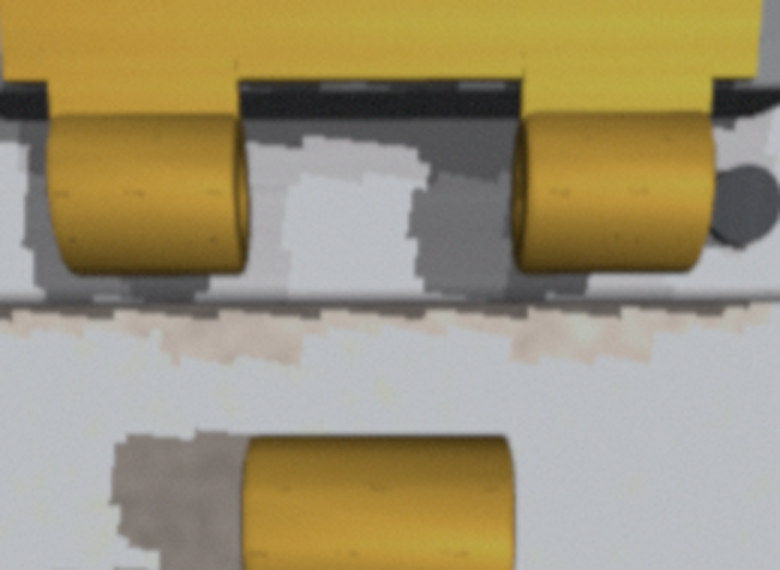

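```bash
echo '[[0, 0, 0.0206, 0, 0, 0], [0, 0, 0.0206, 0, 0, 0], [0.006, 0.0003, 0, 0, 0, 0], [0, 0, 0, 0, 0, 0]]' | python3 -m inch;  python3 to.py .5067 .0161 .0713 -81.4;  python3 - <<'E'
from h import *
K,R,t=cal('wrist');im=shot('wrist','w5.png'); np.savez('w5.npz',K=K,R=R,t=t)
c=(K,R,t); s=telemetry.observe(); p,Q=np.array(s['position']),np.array(s['eef_rot'])
np.savez('s5.npz',p=p,Q=Q)
th=np.linspace(0,2*np.pi,73); ring=lambda o,A:proj('',[o+A@[.011*np.cos(a),0,.011*np.sin(a)] for a in th],c)[:,1]
A=Q*[1,-1,-1]; a=ring(p+Q@[.0458,0,.0213],A); b=ring(np.array([.552,.0229,.05]),A)
print('leaf v',a.min(),a.max(),'fixed v',b.min(),b.max())
print(proj('',[p+Q@[.0458,0,.0213],[.552,.0229,.05]],c))
u,v=proj('',[[.54,.02,.05]],c)[0].astype(int); x0,y0=max(0,u-130),max(0,v-95)
cv2.imwrite('pics/w5c.png',cv2.resize(im[y0:y0+190,x0:x0+260,::-1],None,fx=3,fy=3,interpolation=cv2.INTER_CUBIC));print(x0,y0)
E
```

```text
clock: 12.75
position: [0.4745, 0.0113, 0.072]
eef_rot: [[0.989, 0.149, 0.002], [0.149, -0.989, 0.0], [0.002, 0.0, -1.0]]
ft_force: [-0.4, 0.3, -1.6]
opening: 0.0091
finger_force: 68.4
d [0.0325 0.0001 0.0008] rot [ 0.0001 -0.0024 -0.0009] clock 12.75 pos [0.4745 0.0113 0.072 ] F [-0.4  0.3 -1.6]
leaf v 165.58706644950857 229.1159902948033 fixed v 62.03872071312364 132.91099016435317
[[312.23016925 197.60204024]
 [312.48190407  98.39216086]]
185 41
```

View pics/w5c.png

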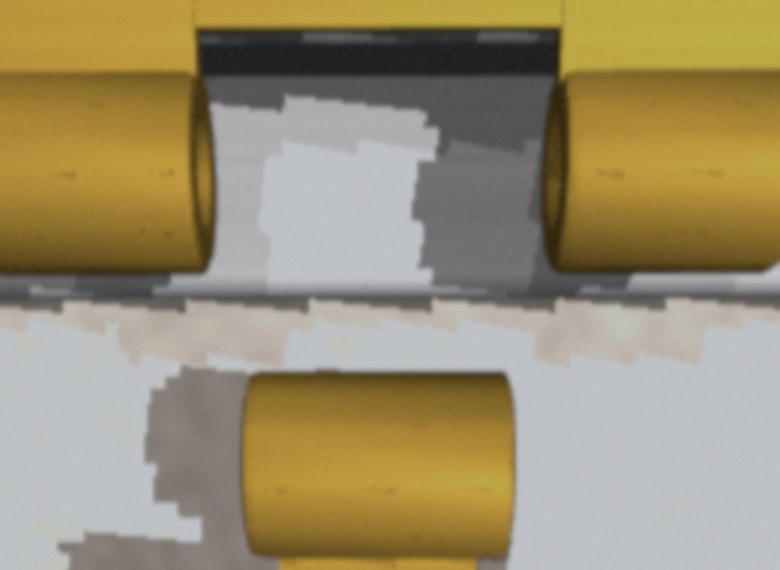

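```bash
echo '[[0.012, 0, 0.0002, 0, 0, 0], [0.011, 0, 0, 0, 0, 0], [0.008, 0, 0, 0, 0, 0], [0.002, 0, 0, 0, 0, 0], [0, 0, 0, 0, 0, 0]]' | python3 -m inch; echo '[[0, 0, 0, 0, 0, 0], [0, 0, 0, 0, 0, 0], [0, 0, 0, 0, 0, 0]]' | python3 -m inch;  python3 to.py .5072 .0162 .0713 -81.4
```

```text
clock: 13.42
position: [0.5055, 0.0162, 0.0705]
eef_rot: [[0.989, 0.149, -0.001], [0.149, -0.989, -0.0], [-0.001, -0.0, -1.0]]
ft_force: [-0.1, -0.5, -1.5]
opening: 0.0093
finger_force: 68.4
clock: 13.8
position: [0.5056, 0.0162, 0.0707]
eef_rot: [[0.989, 0.149, -0.0], [0.149, -0.989, 0.0], [-0.0, -0.0, -1.0]]
ft_force: [-0.0, -0.1, -0.9]
opening: 0.0094
finger_force: 68.4
d [ 0.0016  0.0002 -0.0006] rot [-0.      0.0001 -0.0004] clock 13.8 pos [0.5056 0.0162 0.0707] F [-0.  -0.1 -0.9]
```

Inside the gap with no contact. Now feel for the jamb face in small steps, since the axis lies 2 mm short of contact.

```bash
echo '[[0.001, 0, -0.0006, 0, 0, 0], [0.001, 0, 0, 0, 0, 0], [0, 0, 0, 0, 0, 0], [0, 0, 0, 0, 0, 0]]' | python3 -m inch; echo '[[0.0007, 0, 0, 0, 0, 0], [0, 0, 0, 0, 0, 0], [0, 0, 0, 0, 0, 0]]' | python3 -m inch;echo '[[0.0007, 0, 0, 0, 0, 0], [0, 0, 0, 0, 0, 0], [0, 0, 0, 0, 0, 0]]' | python3 -m inch; python3 to.py .5072 .0162 .0713 -81.4
```

```text
clock: 14.3
position: [0.5077, 0.0165, 0.0713]
eef_rot: [[0.989, 0.149, -0.0], [0.149, -0.989, 0.0], [-0.0, -0.0, -1.0]]
ft_force: [0.3, 0.3, -1.0]
opening: 0.0091
finger_force: 68.4
clock: 14.68
position: [0.5084, 0.0166, 0.0713]
eef_rot: [[0.989, 0.149, -0.0], [0.149, -0.989, 0.0], [-0.0, -0.0, -1.0]]
ft_force: [0.2, 0.4, -1.8]
opening: 0.009
finger_force: 68.4
clock: 15.05
position: [0.5091, 0.0167, 0.0713]
eef_rot: [[0.989, 0.149, 0.0], [0.149, -0.989, 0.0], [0.0, -0.0, -1.0]]
ft_force: [-0.3, 0.7, -1.8]
opening: 0.0092
finger_force: 68.4
d [-0.0019  0.0002 -0.    ] rot [-0.     -0.     -0.0003] clock 15.05 pos [0.5091 0.0167 0.0713] F [-0.3  0.7 -1.8]
```

```bash
echo '[[0.0006, 0, 0, 0, 0, 0], [0, 0, 0, 0, 0, 0], [0, 0, 0, 0, 0, 0]]' | python3 -m inch | grep -E 'pos|ft';echo '[[0.0006, 0, 0, 0, 0, 0], [0, 0, 0, 0, 0, 0], [0, 0, 0, 0, 0, 0]]' | python3 -m inch| grep -E 'pos|ft'
```

```text
position: [0.5091, 0.0167, 0.0712]
ft_force: [-3.3, -0.7, -0.5]
position: [0.5092, 0.0167, 0.0711]
ft_force: [-3.6, -0.8, 1.2]
```

```bash
echo '[[-0.002, 0, 0, 0, 0, 0], [-0.0012, 0, 0, 0, 0, 0], [0, 0, 0, 0, 0, 0], [0, 0, 0, 0, 0, 0], [0, 0, 0, 0, 0, 0]]' | python3 -m inch;  python3 to.py .5072 .0164 .0713 -81.4;  python3 - <<'E'
from h import *
a=shot('wrist','w6.png')[0:190,180:440,::-1]; b=shot('scene','s6.png')[215:315,335:465,::-1]
t=shot('top','t6.png')[145:245,160:300,::-1]
R=lambda i,w:cv2.resize(i,(w,int(i.shape[0]*w/i.shape[1])),interpolation=cv2.INTER_CUBIC)
a=R(a,800);a=a[:300];b=R(b,390);t=R(t,410)
o=np.zeros((600,800,3),np.uint8);o[:300]=a;o[300:300+min(300,len(b)),:390]=b[:300];o[300:300+min(300,len(t)),390:]=t[:300]
cv2.imwrite('pics/f6.png',o)
E
```

```text
clock: 16.42
position: [0.5072, 0.0164, 0.0713]
eef_rot: [[0.989, 0.149, 0.0], [0.149, -0.989, 0.0], [0.0, -0.0, -1.0]]
ft_force: [-0.0, -0.6, -1.1]
opening: 0.009
finger_force: 68.5
d [-0.  0.  0.] rot [-0.     -0.0003 -0.0004] clock 16.425 pos [0.5072 0.0164 0.0713] F [-0.  -0.6 -1.1]
```

View pics/f6.png

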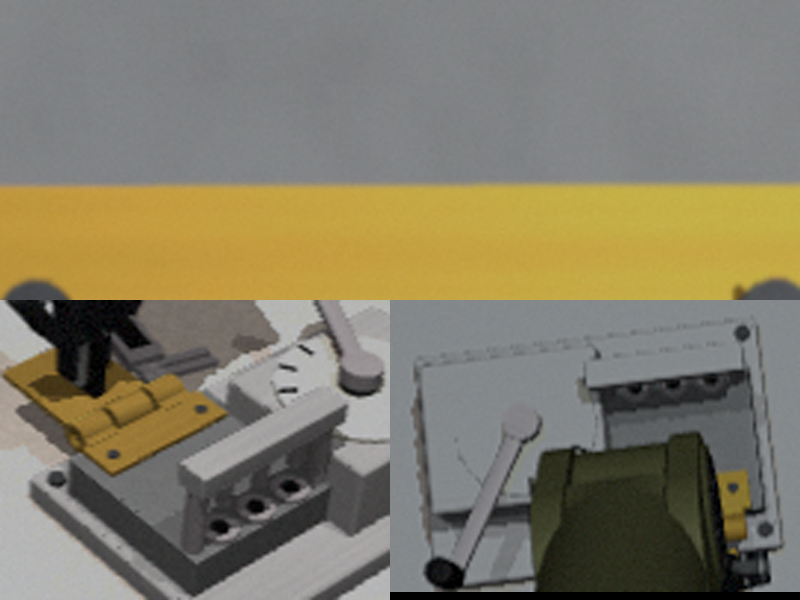

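```bash
python3 - <<'E'
from h import *
im=cv2.imread('pics/w6.png').astype(int); c=cal('wrist')
s=telemetry.observe();p,Q=np.array(s['position']),np.array(s['eef_rot'])
u,v=proj('',[p+Q@[.0458,0,.0103]],c)[0];print(u,v)
for r in (int(v)-8,int(v)):
    sat=im[r-2:r+3,:,2].mean(0)-im[r-2:r+3,:,0].mean(0)
    print(r,[(i,int(sat[i])) for i in range(235,390) if sat[i]<40])
# fixed vs loose barrel: front silhouette rows
for col in (240,300,325,385):
    q=im[:,col-3:col+4].mean(1); sat=q[:,2]-q[:,0]; print(col,[int(x) for x in q[int(v)-50:int(v)+60:3,2]])
E
```

```text
312.31979325781157 202.54759468476988
194 [(259, 34), (260, 16), (261, 2), (262, 0), (263, 0), (264, 4), (357, 18), (358, 1), (359, -1), (360, -1), (361, -1), (362, 1), (363, 19)]
202 [(259, 36), (260, 16), (261, 2), (262, -2), (263, 0), (264, 4), (357, 18), (358, 0), (359, -1), (360, -1), (361, -1), (362, 1), (363, 16)]
240 [194, 191, 194, 197, 194, 191, 184, 121, 132, 142, 151, 162, 167, 169, 173, 183, 190, 195, 190, 188, 180, 169, 159, 145, 130, 120, 130, 101, 111, 184, 190, 189, 189, 189, 188, 188, 188]
300 [197, 196, 148, 154, 138, 98, 124, 141, 149, 155, 168, 178, 184, 190, 193, 196, 197, 191, 188, 177, 168, 158, 148, 132, 111, 146, 190, 187, 187, 186, 186, 187, 189, 189, 190, 189, 189]
325 [196, 196, 133, 85, 113, 92, 119, 135, 142, 150, 164, 174, 180, 188, 195, 196, 197, 196, 195, 185, 173, 163, 152, 136, 118, 157, 191, 188, 186, 186, 187, 175, 189, 191, 190, 190, 190]
385 [197, 196, 197, 196, 196, 196, 184, 134, 145, 152, 163, 172, 179, 178, 179, 183, 187, 187, 167, 176, 169, 159, 149, 135, 117, 121, 196, 136, 112, 186, 191, 191, 191, 191, 191, 192, 191]
```

```bash
python3 -c "
from h import *
print(job.hand_in())"
```

```text
the job is handed in; nothing more can be done
None
```

The job is handed in, with no verdict returned: the lever rests at the 120° mark (measured about 120.5°), and the brass leaf is held still in the gripper with its barrel centred between the fixed barrels, holes lined up to about 0.5 mm by camera and a touch on the jamb.

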